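Put the mixed-up handheld meters back on their own charging docks

TASK

The three handheld multimeters were left on one another's charging docks: move each meter to the dock of its own colour, lying flat and face up in the recess with its screen end towards the coloured head of the dock, and let go of it. The empty grey foam pad is free if a meter has to wait. Set the meters down, don't drop them, and leave the flux jar, the red-lidded tin and the heat sink where they stand.

Things in the scene. Friction and masses are not known exactly. Their poses are not given: they have to be found in the camera images.
- orange_meter_mid (a point): Middle (half-way up) of the orange multimeter: loose, 105 mm long (own x), 52 wide (y), 44 thick (z), 0.26 to 0.4 kg, orange straight rubbery sides, black face with screen, dial, sockets. +x points to the screen end, +z out of the face. Starts face up on another's dock, screen to its head. Grip across the width at mid-length from above, at half height or up to 8 mm higher.
- blue_meter_mid (a point): Middle (half-way up) of the blue multimeter: loose, 105 mm long (own x), 52 wide (y), 44 thick (z), 0.26 to 0.4 kg, blue straight rubbery sides, black face with screen, dial, sockets. +x points to the screen end, +z out of the face. Starts face up on another's dock, screen to its head. Grip across the width at mid-length from above, at half height or up to 8 mm higher.
- green_meter_mid (a point): Middle (half-way up) of the green multimeter: loose, 105 mm long (own x), 52 wide (y), 44 thick (z), 0.26 to 0.4 kg, green straight rubbery sides, black face with screen, dial, sockets. +x points to the screen end, +z out of the face. Starts face up on another's dock, screen to its head. Grip across the width at mid-length from above, at half height or up to 8 mm higher.
- orange_dock: The orange meter's dock, fixed: white deck, orange lips and head. Origin on the bench under the recess centre, z up. Recess 121 (own x) x 68 mm (y), deck 6 mm high; a seated meter's middle is 28 mm above the origin. Lips 5 mm thick, 6 above the deck, at the -x end and corners; none on the middle 75 mm of the long sides: room for fingers. Head at the +x end, 27 mm long, 16 high.
- blue_dock: The blue meter's dock, fixed: white deck, blue lips and head. Origin on the bench under the recess centre, z up. Recess 121 (own x) x 68 mm (y), deck 6 mm high; a seated meter's middle is 28 mm above the origin. Lips 5 mm thick, 6 above the deck, at the -x end and corners; none on the middle 75 mm of the long sides: room for fingers. Head at the +x end, 27 mm long, 16 high.
- green_dock: The green meter's dock, fixed: white deck, green lips and head. Origin on the bench under the recess centre, z up. Recess 121 (own x) x 68 mm (y), deck 6 mm high; a seated meter's middle is 28 mm above the origin. Lips 5 mm thick, 6 above the deck, at the -x end and corners; none on the middle 75 mm of the long sides: room for fingers. Head at the +x end, 27 mm long, 16 high.
- foam_pad: Empty flat pad of grey foam, fixed, 150 mm (own x) by 100 mm (own y) by 6 mm high, firm, no rim; origin on the bench under its middle. The free spot: a meter lying on it has its middle 28 mm above the bench.
- flux_jar: Bystander: amber jar with a white cap, 42 mm across, 52 mm high, loose; origin under its middle.
- tinner_tin: Bystander: round tin with a red lid, 51 mm across, 25 mm high, loose; origin under its middle.
- heat_sink: Bystander: finned aluminium heat sink, 46 by 50 mm, 28 mm high, loose; origin under its middle.
Not all that is in view belongs to the job. Leave any yellow look-alike of the part that bears orange_meter_mid alone.

How it is judged:
At the end, for the whole second after the job is handed in: Each meter lies at rest, released, in the dock of its own colour: its middle within 14 mm of the middle of the recess, on the deck (middle 25.5 to 30.5 mm above the bench, so not on a lip), level within 0.06 rad, face up, the screen end towards the head of the dock (horizontal distance between orange_meter_mid and orange_dock below 0.014 m and z of orange_meter_mid in the frame of orange_dock between 0.0255 and 0.0305 m and angle between each of orange_meter_mid, blue_meter_mid, green_meter_mid's own z axis and vertical below 0.06 rad and x of orange_meter in the frame of orange_dock above 0.02 m and linear speed of each of orange_meter, blue_meter, green_meter below 0.01 m/s and angular speed of each of orange_meter, blue_meter, green_meter below 0.1 rad/s and horizontal distance between blue_meter_mid and blue_dock below 0.014 m and z of blue_meter_mid in the frame of blue_dock between 0.0255 and 0.0305 m and x of blue_meter in the frame of blue_dock above 0.02 m and horizontal distance between green_meter_mid and green_dock below 0.014 m and z of green_meter_mid in the frame of green_dock between 0.0255 and 0.0305 m and x of green_meter in the frame of green_dock above 0.02 m); the robot touches nothing.
It fails at once if a meter is dropped: it falls free, touched by nothing, through some 25 mm or more ((contact force between orange_meter and anything else below 0.05 N and height (world z) of orange_meter_mid above 0.04 m and linear speed of orange_meter above 0.4 m/s) or (contact force between blue_meter and anything else below 0.05 N and height (world z) of blue_meter_mid above 0.04 m and linear speed of blue_meter above 0.4 m/s) or (contact force between green_meter and anything else below 0.05 N and height (world z) of green_meter_mid above 0.04 m and linear speed of green_meter above 0.4 m/s)).
It fails at once if the flux jar, the tin or the heat sink is pushed or carried from its place (more than 20 mm) (distance of any of flux_jar, tinner_tin, heat_sink from where it was at the start of the episode above 0.02 m).
It also fails if it takes over 106 s, if anything falls off the work surface, if the arm or the gripper's body presses on something with over 40 N, if the wrist force passes 120 N, or if a joint passes its speed limit or range.

ROBOT

A 6-joint arm with a two-finger parallel gripper is mounted at the origin on the work surface. World frame = base frame: x ahead of the robot, y to its left, z up, the work surface at z = 0. Lengths are in m, angles in rad, forces in N, time in s.
With the tool pointing down it reaches from about 0.3 to 0.85 m from the base axis. Payload 4.2 kg.
Tool frame: the origin (TCP) lies at the very end of the fingers, on their centre line; the grasp point (between the pads) lies arm.grip_point_offset behind it (arm.grip_point_offset is the distance from the TCP to the grasp point, in m); z points along the fingers, y is the line along which they close (so a half turn about z gives the same grasp; the last joint's range is limited). The gripper opens to 91 mm and grips with 3 to 60 N. Pads are 32 mm wide; open, the fingers measure 118 mm over their backs; the gripper's body (76 mm by 178 mm) begins 60 mm behind the grasp point.
Start: joints at [-1.122, 0.32, 1.565, -0, 1.257, -0.02], TCP at [0.26, -0.513, 0.214] pointing down, gripper open.
Joint ranges: [-3.11, 3.11], [-0.84, 2.01], [0.21, 2.61], [-1.34, 4.49], [0.05, 2.63], [-2.56, 2.56]. Speed limits (rad/s): [2.57, 2.57, 3.14, 3.14, 3.14, 3.14].

INTERFACE

Orientations are given as a unit quaternion [x, y, z, w].
In Python, from plant import arm gives the robot as it stands.
- The arm moves only by the tool step_arm, never from a script. Its argument "plan" is one flat list of numbers, 7 for each row, row after row: the shift along the world's x, y, z in cm, then the turn, a rotation vector about the world's x, y, z in degrees, then the closure, from 0 (fully open) to 1 (shut). A call has 1 to 20 rows; each row shifts and turns the commanded pose from where the row before left it; what a row does not reach is not made up. A row lasts 1/12 s, in which the tool goes at most 41.7 mm and 7.16 degrees, less where a joint would pass 70% of its speed; a pose out of reach is approached as far as the arm can. A call is refused whole if a number of a shift passes 4.17 or a number of a turn 7.16, either way. A call with a gripper value outside its range is refused whole. The fingers move at their own pace and stop on an object; "newtons" is the grip in N (left out, the last holds). Time passes only in rows, so rows that do not move let the fingers close. It gives the time, the measured TCP pose, the force, the opening and the grip force at its end, in the units of the state.
- arm.sense(): the state, without advancing time (a new reading comes with each control period).
- arm.capture(name): name is "side" or "top" or "wrist"; returns a dict with "image" (420x560x3 uint8, blue, green, red), "z_map" (420x560 float32, m along the optical axis (not along the pixel's ray), 0 where there is no reading), "fx", "fy", "cx", "cy" (pixels), "rvec" (rotation vector, rad) and "tvec" (3), from world to camera coordinates, as OpenCV has them. Camera axes: x right, y down, z forward; pixel columns grow to the right and rows downward; lengths in m; the calibration is good to about 2 mm. The wrist camera is an equidistant fisheye: a pixel r from the principal point sees the ray r / f radians off the axis. A picture is of the moment at which its call begins.
- arm.job_done(): hands the job in; it is judged then, once.
The state is a dict: "clock": time; "joint_pos": joint angles; "joint_vel": joint speeds; "tau": joint torques, N m; "tcp_pos": TCP position; "eef_rot": TCP orientation; "ft_force": force on the tool from outside, world axes, zero at the start; "ft_torque": the same for the moment, N m; "opening": opening from 0.0 (shut) to 1.0 (fully open); "gripper_force": force on a finger pad.
Only numpy, scipy, OpenCV 4.12 (cv2) and the standard library are available. Lean on these libraries where they do the work, as an engineer would, in place of code of your own. Each camera call takes 0.05 s, during which the arm holds its last target. There are 200 camera calls.

## Working session

There is one attempt and no reset: what is moved stays moved. The work goes in short steps, Python scripts to look and compute and a tool call to move; the robot and the scene stay as the last step left them, time stands still between calls to the robot, and variables do not carry over. Pictures are saved under pics/ and viewed, at most 14 in all, crops included, and the job is handed in when it is done.

Besides the shell and the picture viewer there is one more tool, called after ">>>" as name(argument=value, ...) on one line, values as JSON. step_arm: Moves the arm, as the interface text tells. Its arguments: {"type":"object","properties":{"plan":{"type":"array"},"newtons":{"type":"number"}},"required":["plan"]}

```bash
mkdir -p pics; ls
python3 - <<'E'
from plant import arm
import cv2,pickle
for n in("top","side"):
    c=arm.capture(n);cv2.imwrite(f"pics/{n}0.png",c["image"]);pickle.dump(c,open(f"{n}0.pkl","wb"))
    print(n,c["fx"],c["fy"],c["cx"],c["cy"],c["rvec"],c["tvec"])
print(arm.grip_point_offset,arm.sense())
E
```

```text
pics
top 385.6645772580558 385.6645772580558 279.70544589367125 209.09726726832068 [ 2.31906337 -1.85751296  0.2021708 ] [-0.10320408  0.55214151  0.72454221]
side 394.97442120874433 394.97442120874433 280.56919649557244 209.579953359207 [ 0.80338198 -2.45984883  1.18579244] [0.43076122 0.25132049 0.57304408]
0.0188 {'clock': 0.1, 'joint_pos': array([-1.12197837e+00,  3.20221331e-01,  1.56551891e+00, -2.42494394e-05,
        1.25743420e+00, -1.99673939e-02]), 'joint_vel': array([ 0.00085961, -0.00120177, -0.00290145,  0.00115408, -0.00062894,
       -0.00146094]), 'tau': array([-1.68959509e-04, -4.13332844e+01, -2.32510453e+01,  7.28204590e-02,
        4.22180048e-02, -4.39132157e-05]), 'tcp_pos': array([ 0.25960286, -0.51255878,  0.21322299]), 'eef_rot': array([ 9.72654398e-01,  2.32255884e-01, -1.79557876e-04, -7.70325810e-04]), 'ft_force': array([-0.33926181,  0.00980272,  0.33294494]), 'ft_torque': array([-0.01864627, -0.01712511, -0.02496641]), 'gripper_force': 0.0, 'opening': 0.9995661032092719}
```

View pics/top0.png

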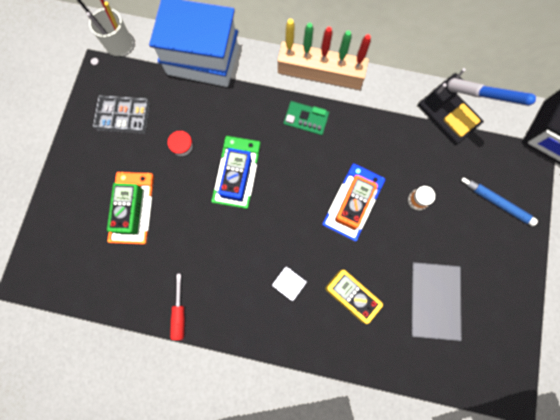

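View pics/side0.png

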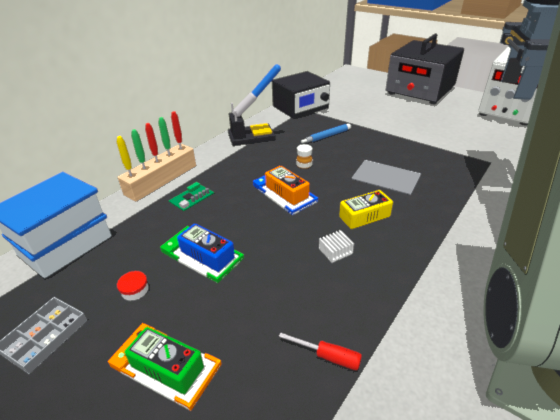

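Top view candidates: the orange meter at (357,201) on the blue dock, with a yellow look-alike at (355,296) to leave alone. The blue meter is at (235,173) on the green dock and the green meter at (123,208) on the orange dock. The pad is at (437,301), the jar at (422,198), the tin at (180,143) and the heat sink at (289,284). All dock heads are at the upper ends in the picture. Next I'll measure, and check the choice in a close crop.

```bash
cat > h.py <<'E'
import cv2,numpy as np
def world(c):
    v,u=np.mgrid[:420,:560]; z=c["z_map"].astype(float)
    p=np.stack([(u-c["cx"])/c["fx"]*z,(v-c["cy"])/c["fy"]*z,z],-1)
    R=cv2.Rodrigues(np.array(c["rvec"]))[0]
    w=(p-np.array(c["tvec"]).ravel())@R; w[z==0]=np.nan
    return w
def proj(c,P):
    return cv2.projectPoints(np.array(P,float).reshape(-1,1,3),np.array(c["rvec"]),np.array(c["tvec"]),np.array([[c["fx"],0,c["cx"]],[0,c["fy"],c["cy"]],[0,0,1.]]),None)[0].reshape(-1,2)
def rect(pts):
    (cx,cy),(a,b),t=cv2.minAreaRect((pts*1000).astype(np.float32))
    if a<b: a,b,t=b,a,t+90
    return np.round([cx,cy,a,b,t],1)
def comp(mask,seed):
    n,l=cv2.connectedComponents(mask.astype(np.uint8)); 
    ys,xs=np.nonzero(l); i=np.argmin((xs-seed[0])**2+(ys-seed[1])**2); return l==l[ys[i],xs[i]]
def measure(c,seeds,lo,hi):
    w=world(c);out={}
    for k,s in seeds.items():
        m=comp((w[...,2]>lo)&(w[...,2]<hi),s); out[k]=(rect(w[m][:,:2]),m.sum(),np.median(w[m][:,2]).round(4))
    return out
E
python3 - <<'E'
import pickle;from h import *
c=pickle.load(open("top0.pkl","rb"))
w=world(c)
print("bench",np.nanmedian(w[240:260,60:100,2]))
S=dict(orange=(357,201),blue=(235,173),green=(123,208))
print("meters",measure(c,S,.04,.06))
print("docks",measure(c,S,.003,.08))
print("pad,jar,tin,sink",measure(c,dict(pad=(437,301),jar=(422,198),tin=(180,143),sink=(289,284)),.003,.08))
print({k:w[v,u].round(3) for k,(u,v) in dict(oS=(360,190),oD=(354,215),bS=(237,160),bD=(232,190),gS=(124,192),gD=(121,225),bhead=(370,172),ghead=(240,143),ohead=(132,178),headL=(120,178)).items()})
im=c["image"]
a=[cv2.resize(im[y-50:y+50,x-45:x+45],None,fx=2.9,fy=2.9,interpolation=cv2.INTER_CUBIC) for x,y in S.values()]
cv2.imwrite("pics/crop1.png",np.hstack(a))
E
```

```text
bench 0.0007484233577591264
meters {'orange': (array([ 615.6, -131.3,  105.9,   52.4,  167. ]), np.int64(1232), np.float64(0.0501)), 'blue': (array([619. , 131.8, 104.7,  52.2,   1.8]), np.int64(1184), np.float64(0.0502)), 'green': (array([496.8, 338. , 104.8,  52. ,  10.3]), np.int64(1288), np.float64(0.0504))}
docks {'orange': (array([ 622.3, -130.7,  156.1,   79.8,  166.4]), np.int64(2448), np.float64(0.042)), 'blue': (array([632.5, 135.4, 156.2,  80. ,   2.5]), np.int64(2387), np.float64(0.0381)), 'green': (array([506.2, 341.1, 159.7,  90.4,   9.8]), np.int64(2729), np.float64(0.0332))}
pad,jar,tin,sink {'pad': (array([ 453.9, -336.4,  152.3,  102.7,    7.9]), np.int64(3402), np.float64(0.0055)), 'jar': (array([ 655.7, -272.8,   55.3,   41.1,   84.3]), np.int64(450), np.float64(0.0495)), 'tin': (array([667.6, 271. ,  49.6,  49.4, 103.3]), np.int64(454), np.float64(0.024)), 'sink': (array([420.6, -31.8,  52.7,  45.9,  65.4]), np.int64(546), np.float64(0.0071))}
{'oS': array([ 0.639, -0.133,  0.052]), 'oD': array([ 0.585, -0.131,  0.049]), 'bS': array([0.646, 0.131, 0.053]), 'bD': array([0.581, 0.125, 0.052]), 'gS': array([0.527, 0.341, 0.054]), 'gD': array([0.46 , 0.329, 0.048]), 'bhead': array([ 0.695, -0.153,  0.016]), 'ghead': array([0.698, 0.141, 0.016]), 'ohead': array([0.568, 0.351, 0.016]), 'headL': array([0.562, 0.376, 0.017])}
```

View pics/crop1.png

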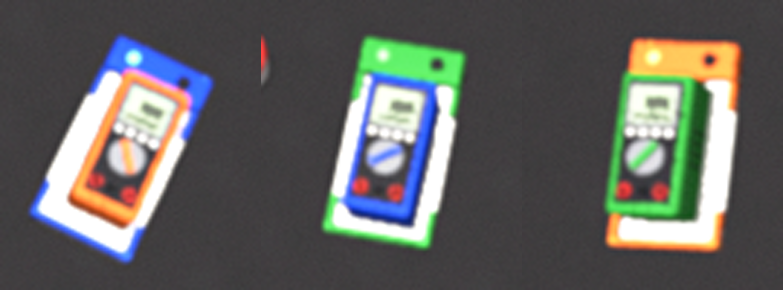

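The crop confirms it: orange sits on the blue dock, blue on green and green on orange, all with their screens towards the head. The yellow meter is not among them. The plan is orange to the pad, blue to its dock, green to its dock, then orange to its dock, measuring each dock again once it is bare.

>>> step_arm(plan=[2.37, 2.54, -0.4, 0, 0, -2.66, 0, 2.37, 2.54, -0.4, 0, 0, -2.66, 0, 2.37, 2.54, -0.4, 0, 0, -2.66, 0, 2.37, 2.54, -0.4, 0, 0, -2.66, 0, 2.37, 2.54, -0.4, 0, 0, -2.66, 0, 2.37, 2.54, -0.4, 0, 0, -2.66, 0, 2.37, 2.54, -0.4, 0, 0, -2.66, 0, 2.37, 2.54, -0.4, 0, 0, -2.66, 0, 2.37, 2.54, -0.4, 0, 0, -2.66, 0, 2.37, 2.54, -0.4, 0, 0, -2.66, 0, 2.37, 2.54, -0.4, 0, 0, -2.66, 0, 2.37, 2.54, -0.4, 0, 0, -2.66, 0, 2.37, 2.54, -0.4, 0, 0, -2.66, 0, 2.37, 2.54, -0.4, 0, 0, -2.66, 0, 2.37, 2.54, -0.4, 0, 0, -2.66, 0, 0, 0, 0, 0, 0, 0, 0, 0, 0, 0, 0, 0, 0, 0], newtons=25)

```text
clock: 1.52
tcp_pos: [0.6157, -0.1304, 0.1528]
eef_rot: [0.994, -0.112, -0.001, 0.0]
ft_force: [-0.2, 0.3, 0.2]
opening: 0.999
gripper_force: 0.0
```

>>> step_arm(plan=[0, -0.09, -2.5, 0, 0, 0, 0, 0, 0, -2.5, 0, 0, 0, 0, 0, 0, -2.5, 0, 0, 0, 0, 0, 0, -2.5, 0, 0, 0, 0, 0, 0, -2, 0, 0, 0, 0, 0, 0, -1, 0, 0, 0, 0, 0, 0, -0.9, 0, 0, 0, 0, 0, 0, 0, 0, 0, 0, 0, 0, 0, 0, 0, 0, 0, 1, 0, 0, 0, 0, 0, 0, 1, 0, 0, 0, 0, 0, 0, 1, 0, 0, 0, 0, 0, 0, 1, 0, 0, 0, 0, 0, 0, 1, 0, 0, 0, 0, 0, 0, 1, 0, 0, 0, 0, 0, 0, 1, 0, 0, 0, 0, 0, 0, 1], newtons=25)

```text
clock: 2.85
tcp_pos: [0.6155, -0.1328, 0.0154]
eef_rot: [0.994, -0.114, 0.0, -0.0]
ft_force: [-1.1, 1.0, 3.9]
opening: 0.571
gripper_force: 25.0
```

>>> step_arm(plan=[0, 0, 0.8, 0, 0, 0, 1, 0, 0, 1.5, 0, 0, 0, 1, 0, 0, 2.5, 0, 0, 0, 1, 0, 0, 2.5, 0, 0, 0, 1, 0, 0, 2.7, 0, 0, 0, 1, -1.62, -2.04, 0, 0, 0, 2.1, 1, -1.62, -2.04, 0, 0, 0, 2.1, 1, -1.62, -2.04, 0, 0, 0, 2.1, 1, -1.62, -2.04, 0, 0, 0, 2.1, 1, -1.62, -2.04, 0, 0, 0, 2.1, 1, -1.62, -2.04, 0, 0, 0, 2.1, 1, -1.62, -2.04, 0, 0, 0, 2.1, 1, -1.62, -2.04, 0, 0, 0, 2.1, 1, -1.62, -2.04, 0, 0, 0, 2.1, 1, -1.62, -2.04, 0, 0, 0, 2.1, 1, 0, 0, 0, 0, 0, 0, 1, 0, 0, 0, 0, 0, 0, 1])

```text
clock: 4.27
tcp_pos: [0.4522, -0.3375, 0.1148]
eef_rot: [0.998, 0.068, -0.0, -0.0]
ft_force: [0.4, 0.2, -3.3]
opening: 0.566
gripper_force: 25.0
```

>>> step_arm(plan=[0, 0, -2.5, 0, 0, 0, 1, 0, 0, -2.5, 0, 0, 0, 1, 0, 0, -2.3, 0, 0, 0, 1, 0, 0, -1.3, 0, 0, 0, 1, 0, 0, -0.7, 0, 0, 0, 1, 0, 0, -0.4, 0, 0, 0, 1, 0, 0, -0.2, 0, 0, 0, 1, 0, 0, 0, 0, 0, 0, 1, 0, 0, 0, 0, 0, 0, 1])

```text
clock: 5.02
tcp_pos: [0.454, -0.3372, 0.0168]
eef_rot: [0.998, 0.069, 0.001, 0.001]
ft_force: [0.0, -0.4, -2.9]
opening: 0.568
gripper_force: 25.0
```

>>> step_arm(plan=[0, 0, -0.1, 0, 0, 0, 1, 0, 0, -0.1, 0, 0, 0, 1, 0, 0, 0, 0, 0, 0, 1, 0, 0, 0, 0, 0, 0, 0, 0, 0, 0, 0, 0, 0, 0, 0, 0, 0, 0, 0, 0, 0, 0, 0, 0, 0, 0, 0, 0, 0, 0, 0, 0, 0, 0, 0, 0, 0, 1, 0, 0, 0, 0, 0, 0, 2.5, 0, 0, 0, 0, 0, 0, 3, 0, 0, 0, 0, 0, 0, 3, 0, 0, 0, 0, 0, 0, 0, 0, 0, 0, 0])

```text
clock: 6.1
tcp_pos: [0.4566, -0.3394, 0.1157]
eef_rot: [0.998, 0.069, 0.005, 0.004]
ft_force: [1.6, -0.8, 0.3]
opening: 1.001
gripper_force: 0.0
```

Run:
```python
from plant import arm
import pickle;from h import *
c=arm.capture("top");pickle.dump(c,open("top1.pkl","wb"));cv2.imwrite("pics/top1.png",c["image"])
print("bluedock",measure(c,dict(b=(357,201)),.003,.03))
print("blue",measure(c,dict(b=(235,173)),.04,.06))
print(arm.sense()["tcp_pos"])
```

```text
bluedock {'b': (array([ 622.8, -132.1,  153.7,   80.7,  164.7]), np.int64(2396), np.float64(0.0061))}
blue {'b': (array([619.1, 132. , 105. ,  52.5,   1.8]), np.int64(1189), np.float64(0.0502))}
[ 0.45535019 -0.33844656  0.11305452]
```

View pics/top1.png

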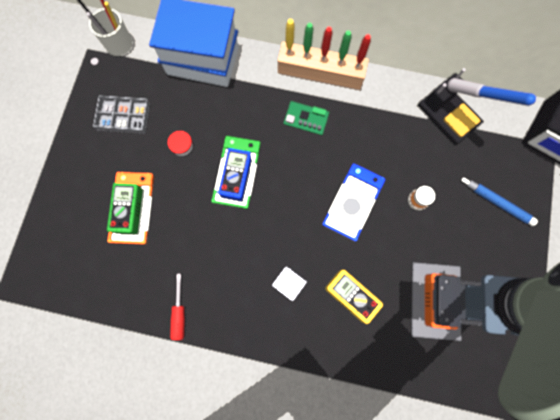

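The blue dock, with its head up at (368,180), is now empty at (355,203), and the orange meter rests on the pad at (440,298). Blue is next.

>>> step_arm(plan=[1.02, 2.94, 0.2, 0, 0, -0.38, 0, 1.02, 2.94, 0.2, 0, 0, -0.38, 0, 1.02, 2.94, 0.2, 0, 0, -0.38, 0, 1.02, 2.94, 0.2, 0, 0, -0.38, 0, 1.02, 2.94, 0.2, 0, 0, -0.38, 0, 1.02, 2.94, 0.2, 0, 0, -0.38, 0, 1.02, 2.94, 0.2, 0, 0, -0.38, 0, 1.02, 2.94, 0.2, 0, 0, -0.38, 0, 1.02, 2.94, 0.2, 0, 0, -0.38, 0, 1.02, 2.94, 0.2, 0, 0, -0.38, 0, 1.02, 2.94, 0.2, 0, 0, -0.38, 0, 1.02, 2.94, 0.2, 0, 0, -0.38, 0, 1.02, 2.94, 0.2, 0, 0, -0.38, 0, 1.02, 2.94, 0.2, 0, 0, -0.38, 0, 1.02, 2.94, 0.2, 0, 0, -0.38, 0, 1.02, 2.94, 0.2, 0, 0, -0.38, 0, 0, 0, 0, 0, 0, 0, 0, 0, 0, 0, 0, 0, 0, 0])

```text
clock: 7.65
tcp_pos: [0.6161, 0.1348, 0.1399]
eef_rot: [1.0, 0.018, -0.001, 0.0]
ft_force: [-0.3, -0.1, 0.2]
opening: 0.999
gripper_force: 0.0
```

>>> step_arm(plan=[0.25, -0.25, -2.5, 0, 0, 0, 0, 0, 0, -2.5, 0, 0, 0, 0, 0, 0, -2.5, 0, 0, 0, 0, 0, 0, -2, 0, 0, 0, 0, 0, 0, -1.5, 0, 0, 0, 0, 0, 0, -0.9, 0, 0, 0, 0, 0, 0, -0.6, 0, 0, 0, 0, 0, 0, 0, 0, 0, 0, 0, 0, 0, 0, 0, 0, 0, 1, 0, 0, 0, 0, 0, 0, 1, 0, 0, 0, 0, 0, 0, 1, 0, 0, 0, 0, 0, 0, 1, 0, 0, 0, 0, 0, 0, 1, 0, 0, 0, 0, 0, 0, 1, 0, 0, 0, 0, 0, 0, 1, 0, 0, 0, 0, 0, 0, 1])

```text
clock: 8.98
tcp_pos: [0.6191, 0.131, 0.0163]
eef_rot: [1.0, 0.016, 0.0, 0.0]
ft_force: [-0.0, -0.1, 2.1]
opening: 0.571
gripper_force: 25.0
```

>>> step_arm(plan=[0, 0, 0.8, 0, 0, 0, 1, 0, 0, 1.5, 0, 0, 0, 1, 0, 0, 2.5, 0, 0, 0, 1, 0, 0, 2.5, 0, 0, 0, 1, -0.07, -2.6, 0, 0, 0, -1.71, 1, -0.07, -2.6, 0, 0, 0, -1.71, 1, -0.07, -2.6, 0, 0, 0, -1.71, 1, -0.07, -2.6, 0, 0, 0, -1.71, 1, -0.07, -2.6, 0, 0, 0, -1.71, 1, -0.07, -2.6, 0, 0, 0, -1.71, 1, -0.07, -2.6, 0, 0, 0, -1.71, 1, -0.07, -2.6, 0, 0, 0, -1.71, 1, -0.07, -2.6, 0, 0, 0, -1.71, 1, -0.07, -2.6, 0, 0, 0, -1.71, 1, 0, 0, 0, 0, 0, 0, 1, 0, 0, 0, 0, 0, 0, 1])

```text
clock: 10.32
tcp_pos: [0.6115, -0.1301, 0.0887]
eef_rot: [0.991, -0.134, -0.001, -0.0]
ft_force: [-0.1, 0.9, -2.5]
opening: 0.569
gripper_force: 25.0
```

>>> step_arm(plan=[0, 0.05, -2.3, 0, 0, 0, 1, 0, 0, -2.3, 0, 0, 0, 1, 0, 0, -1.3, 0, 0, 0, 1, 0, 0, -0.7, 0, 0, 0, 1, 0, 0, -0.4, 0, 0, 0, 1, 0, 0, -0.1, 0, 0, 0, 1, 0, 0, 0, 0, 0, 0, 1, 0, 0, 0, 0, 0, 0, 1])

```text
clock: 10.98
tcp_pos: [0.6128, -0.1284, 0.019]
eef_rot: [0.991, -0.132, 0.001, 0.0]
ft_force: [0.2, 0.5, -2.8]
opening: 0.567
gripper_force: 25.0
```

>>> step_arm(plan=[0, 0, -0.15, 0, 0, 0, 1, 0, 0, -0.1, 0, 0, 0, 1, 0, 0, 0, 0, 0, 0, 1, 0, 0, 0, 0, 0, 0, 1])

```text
clock: 11.32
tcp_pos: [0.6126, -0.1286, 0.0163]
eef_rot: [0.991, -0.132, 0.001, 0.0]
ft_force: [-0.8, -0.1, 1.5]
opening: 0.572
gripper_force: 25.0
```

>>> step_arm(plan=[0, 0, 0, 0, 0, 0, 0, 0, 0, 0, 0, 0, 0, 0, 0, 0, 0, 0, 0, 0, 0, 0, 0, 0, 0, 0, 0, 0, 0, 0, 0, 0, 0, 0, 0, 0, 0, 1, 0, 0, 0, 0, 0, 0, 2.5, 0, 0, 0, 0, 0, 0, 3, 0, 0, 0, 0, 0, 0, 3, 0, 0, 0, 0, 0, 0, 3, 0, 0, 0, 0, 0, 0, 0, 0, 0, 0, 0])

```text
clock: 12.23
tcp_pos: [0.6159, -0.1294, 0.1482]
eef_rot: [0.991, -0.132, 0.007, 0.001]
ft_force: [1.0, -0.1, 1.3]
opening: 0.998
gripper_force: 0.0
```

Run:
```python
from plant import arm
import pickle;from h import *
c=arm.capture("top");pickle.dump(c,open("top2.pkl","wb"));cv2.imwrite("pics/top2.png",c["image"])
print("greendock",measure(c,dict(b=(235,173)),.003,.03))
print("green",measure(c,dict(b=(123,208)),.04,.06))
s=arm.sense();print(s["tcp_pos"],s["eef_rot"])
```

```text
greendock {'b': (array([633.1, 135. , 155.7,  83.4,   2.7]), np.int64(2337), np.float64(0.0062))}
green {'b': (array([496.8, 338.3, 104.8,  52.3,  10.3]), np.int64(1285), np.float64(0.0504))}
[ 0.61441886 -0.12901845  0.14522736] [ 9.91184187e-01 -1.32414615e-01  4.47993595e-03  4.54395482e-04]
```

View pics/top2.png

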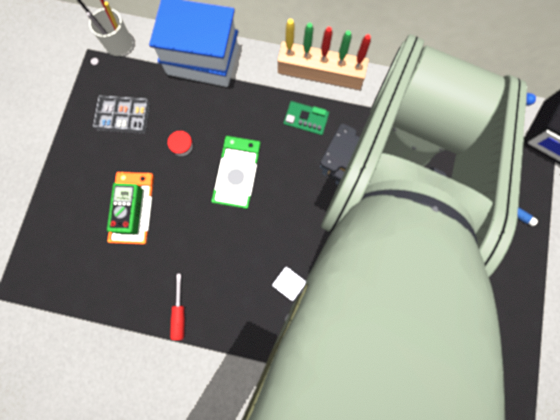

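The green dock is now empty at (236,173), and the green meter is unmoved at (123,208). The arm hides the blue dock, so I'll check that one later.

>>> step_arm(plan=[-0.735, 2.92, 0, 0, 0, 1.59, 0, -0.735, 2.92, 0, 0, 0, 1.59, 0, -0.735, 2.92, 0, 0, 0, 1.59, 0, -0.735, 2.92, 0, 0, 0, 1.59, 0, -0.735, 2.92, 0, 0, 0, 1.59, 0, -0.735, 2.92, 0, 0, 0, 1.59, 0, -0.735, 2.92, 0, 0, 0, 1.59, 0, -0.735, 2.92, 0, 0, 0, 1.59, 0, -0.735, 2.92, 0, 0, 0, 1.59, 0, -0.735, 2.92, 0, 0, 0, 1.59, 0, -0.735, 2.92, 0, 0, 0, 1.59, 0, -0.735, 2.92, 0, 0, 0, 1.59, 0, -0.735, 2.92, 0, 0, 0, 1.59, 0, -0.735, 2.92, 0, 0, 0, 1.59, 0, -0.735, 2.92, 0, 0, 0, 1.59, 0, -0.735, 2.92, 0, 0, 0, 1.59, 0, 0, 0, 0, 0, 0, 0, 0, 0, 0, 0, 0, 0, 0, 0])

```text
clock: 13.78
tcp_pos: [0.4933, 0.3396, 0.1395]
eef_rot: [0.996, 0.09, -0.001, 0.001]
ft_force: [0.2, -0.6, 0.5]
opening: 1.001
gripper_force: 0.0
```

>>> step_arm(plan=[0.3, -0.1, -2.5, 0, 0, 0, 0, 0, 0, -2.5, 0, 0, 0, 0, 0, 0, -2.5, 0, 0, 0, 0, 0, 0, -2, 0, 0, 0, 0, 0, 0, -1.5, 0, 0, 0, 0, 0, 0, -0.9, 0, 0, 0, 0, 0, 0, -0.6, 0, 0, 0, 0, 0, 0, 0, 0, 0, 0, 0, 0, 0, 0, 0, 0, 0, 1, 0, 0, 0, 0, 0, 0, 1, 0, 0, 0, 0, 0, 0, 1, 0, 0, 0, 0, 0, 0, 1, 0, 0, 0, 0, 0, 0, 1, 0, 0, 0, 0, 0, 0, 1, 0, 0, 0, 0, 0, 0, 1, 0, 0, 0, 0, 0, 0, 1])

```text
clock: 15.12
tcp_pos: [0.4975, 0.3377, 0.0158]
eef_rot: [0.996, 0.089, 0.0, 0.0]
ft_force: [0.7, -0.1, 1.9]
opening: 0.569
gripper_force: 25.0
```

>>> step_arm(plan=[0, 0, 0.8, 0, 0, 0, 1, 0, 0, 1.5, 0, 0, 0, 1, 0, 0, 2.5, 0, 0, 0, 1, 0, 0, 2.5, 0, 0, 0, 1, 1.25, -2.03, 0, 0, 0, -0.75, 1, 1.25, -2.03, 0, 0, 0, -0.75, 1, 1.25, -2.03, 0, 0, 0, -0.75, 1, 1.25, -2.03, 0, 0, 0, -0.75, 1, 1.25, -2.03, 0, 0, 0, -0.75, 1, 1.25, -2.03, 0, 0, 0, -0.75, 1, 1.25, -2.03, 0, 0, 0, -0.75, 1, 1.25, -2.03, 0, 0, 0, -0.75, 1, 1.25, -2.03, 0, 0, 0, -0.75, 1, 1.25, -2.03, 0, 0, 0, -0.75, 1, 0, 0, 0, 0, 0, 0, 1, 0, 0, 0, 0, 0, 0, 1])

```text
clock: 16.45
tcp_pos: [0.6223, 0.1336, 0.0879]
eef_rot: [1.0, 0.023, -0.001, 0.0]
ft_force: [-0.5, -0.2, -4.0]
opening: 0.564
gripper_force: 25.0
```

>>> step_arm(plan=[0, 0.05, -2.3, 0, 0, 0, 1, 0, 0, -2.3, 0, 0, 0, 1, 0, 0, -1.3, 0, 0, 0, 1, 0, 0, -0.7, 0, 0, 0, 1, 0, 0, -0.4, 0, 0, 0, 1, 0, 0, -0.2, 0, 0, 0, 1, 0, 0, -0.1, 0, 0, 0, 1, 0, 0, 0, 0, 0, 0, 1, 0, 0, 0, 0, 0, 0, 1])

```text
clock: 17.2
tcp_pos: [0.623, 0.1354, 0.0164]
eef_rot: [1.0, 0.024, 0.001, -0.0]
ft_force: [0.7, 0.1, -4.1]
opening: 0.564
gripper_force: 25.0
```

>>> step_arm(plan=[0, 0, -0.1, 0, 0, 0, 1, 0, 0, -0.1, 0, 0, 0, 1, 0, 0, 0, 0, 0, 0, 1, 0, 0, 0, 0, 0, 0, 1])

```text
clock: 17.53
tcp_pos: [0.6232, 0.1354, 0.0158]
eef_rot: [1.0, 0.024, 0.001, -0.0]
ft_force: [-1.1, -0.6, 6.2]
opening: 0.569
gripper_force: 25.0
```

Contact is felt. I'll release, lift, then draw back towards the base's right so the orange dock and both seated meters are in view.

>>> step_arm(plan=[0, 0, 0, 0, 0, 0, 0, 0, 0, 0, 0, 0, 0, 0, 0, 0, 0, 0, 0, 0, 0, 0, 0, 0, 0, 0, 0, 0, 0, 0, 0, 0, 0, 0, 0, 0, 0, 1, 0, 0, 0, 0, 0, 0, 2.5, 0, 0, 0, 0, 0, 0, 3, 0, 0, 0, 0, 0, 0, 3, 0, 0, 0, 0, 0, 0, 3, 0, 0, 0, 0, -1, -2.9, 0, 0, 0, 0.3, 0, -1, -2.9, 0, 0, 0, 0.3, 0, -1, -2.9, 0, 0, 0, 0.3, 0, -1, -2.9, 0, 0, 0, 0.3, 0, -1, -2.9, 0, 0, 0, 0.3, 0, -1, -2.9, 0, 0, 0, 0.3, 0, -1, -2.9, 0, 0, 0, 0.3, 0, -1, -2.9, 0, 0, 0, 0.3, 0, -1, -2.9, 0, 0, 0, 0.3, 0])

```text
clock: 19.12
tcp_pos: [0.5319, -0.1271, 0.1393]
eef_rot: [0.999, 0.047, 0.0, 0.0]
ft_force: [0.4, 1.9, -1.3]
opening: 0.999
gripper_force: 0.0
```

>>> step_arm(plan=[-1, -2.9, 0, 0, 0, 0.3, 0, -1, -2.9, 0, 0, 0, 0.3, 0, -1, -2.9, 0, 0, 0, 0.3, 0, -1, -2.9, 0, 0, 0, 0.3, 0, -1, -2.9, 0, 0, 0, 0.3, 0, -1, -2.9, 0, 0, 0, 0.3, 0, -1, -2.9, 0, 0, 0, 0.3, 0, 0, 0, 0, 0, 0, 0, 0, 0, 0, 0, 0, 0, 0, 0])

```text
clock: 19.87
tcp_pos: [0.4619, -0.33, 0.139]
eef_rot: [0.998, 0.064, 0.0, 0.0]
ft_force: [0.7, 0.7, 0.9]
opening: 1.001
gripper_force: 0.0
```

Run:
```python
from plant import arm
import pickle;from h import *
c=arm.capture("top");pickle.dump(c,open("top3.pkl","wb"));cv2.imwrite("pics/top3.png",c["image"])
print("orangedock",measure(c,dict(b=(130,208)),.003,.03))
print("meters",measure(c,dict(g=(235,173),b=(357,201),o=(440,298)),.04,.056))
s=arm.sense();print(s["tcp_pos"],s["eef_rot"])
```

```text
orangedock {'b': (array([503.5, 338.1, 156.4,  83.5,  11.5]), np.int64(2553), np.float64(0.0064))}
meters {'g': (array([622.2, 136.8, 106. ,  52.4,   2.5]), np.int64(1159), np.float64(0.0503)), 'b': (array([ 612.3, -127.8,  104.7,   52. ,  164.8]), np.int64(1204), np.float64(0.0502)), 'o': (array([ 453.2, -333. ,  104.4,   50.7,   10. ]), np.int64(393), np.float64(0.0482))}
[ 0.462248   -0.32889522  0.13885001] [ 9.97893540e-01  6.48724112e-02  1.97402548e-04 -1.22042405e-04]
```

View pics/top3.png

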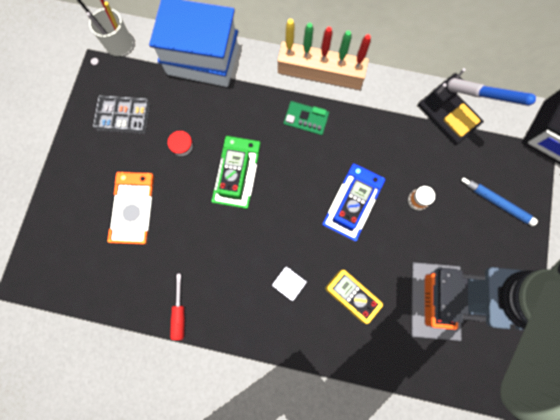

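Green and blue are seated within about 2 mm, at (235,173) and (357,200). The orange dock is empty at (130,208). Now I'll take orange from the pad at (440,298).

>>> step_arm(plan=[-0.8, -0.85, -2, 0, 0, 0.5, 0, 0, 0, -2.5, 0, 0, 0, 0, 0, 0, -2.5, 0, 0, 0, 0, 0, 0, -2.2, 0, 0, 0, 0, 0, 0, -1.6, 0, 0, 0, 0, 0, 0, -0.9, 0, 0, 0, 0, 0, 0, -0.6, 0, 0, 0, 0, 0, 0, 0, 0, 0, 0, 0, 0, 0, 0, 0, 0, 0, 1, 0, 0, 0, 0, 0, 0, 1, 0, 0, 0, 0, 0, 0, 1, 0, 0, 0, 0, 0, 0, 1, 0, 0, 0, 0, 0, 0, 1, 0, 0, 0, 0, 0, 0, 1, 0, 0, 0, 0, 0, 0, 1, 0, 0, 0, 0, 0, 0, 1])

```text
clock: 21.25
tcp_pos: [0.4545, -0.3374, 0.0158]
eef_rot: [0.998, 0.07, 0.0, 0.0]
ft_force: [-0.5, 0.9, 2.0]
opening: 0.567
gripper_force: 25.0
```

>>> step_arm(plan=[0, 0, 1, 0, 0, 0, 1, 0, 0, 2, 0, 0, 0, 1, 0, 0, 3, 0, 0, 0, 1, 0, 0, 3, 0, 0, 0, 1, 0, 0, 1, 0, 0, 0, 1, 0.16, 2.8, 0, 0, 0, 0.13, 1, 0.16, 2.8, 0, 0, 0, 0.13, 1, 0.16, 2.8, 0, 0, 0, 0.13, 1, 0.16, 2.8, 0, 0, 0, 0.13, 1, 0.16, 2.8, 0, 0, 0, 0.13, 1, 0.16, 2.8, 0, 0, 0, 0.13, 1, 0.16, 2.8, 0, 0, 0, 0.13, 1, 0.16, 2.8, 0, 0, 0, 0.13, 1, 0.16, 2.8, 0, 0, 0, 0.13, 1, 0.16, 2.8, 0, 0, 0, 0.13, 1, 0.16, 2.8, 0, 0, 0, 0.13, 1, 0.16, 2.8, 0, 0, 0, 0.13, 1])

```text
clock: 22.67
tcp_pos: [0.4727, 0.0001, 0.1148]
eef_rot: [0.997, 0.084, -0.001, -0.0]
ft_force: [0.6, 0.8, -4.0]
opening: 0.569
gripper_force: 25.0
```

>>> step_arm(plan=[0.16, 2.8, 0, 0, 0, 0.13, 1, 0.16, 2.8, 0, 0, 0, 0.13, 1, 0.16, 2.8, 0, 0, 0, 0.13, 1, 0.16, 2.8, 0, 0, 0, 0.13, 1, 0.16, 2.8, 0, 0, 0, 0.13, 1, 0.16, 2.8, 0, 0, 0, 0.13, 1, 0.16, 2.8, 0, 0, 0, 0.13, 1, 0.16, 2.8, 0, 0, 0, 0.13, 1, 0.16, 2.8, 0, 0, 0, 0.13, 1, 0.16, 2.8, 0, 0, 0, 0.13, 1, 0.16, 2.8, 0, 0, 0, 0.13, 1, 0.16, 2.8, 0, 0, 0, 0.13, 1, 0, 0, 0, 0, 0, 0, 1, 0, 0, 0, 0, 0, 0, 1])

```text
clock: 23.83
tcp_pos: [0.492, 0.3355, 0.1142]
eef_rot: [0.995, 0.098, -0.001, 0.001]
ft_force: [-0.4, -0.5, -2.8]
opening: 0.568
gripper_force: 25.0
```

>>> step_arm(plan=[0, 0, -2.5, 0, 0, 0, 1, 0, 0, -2.5, 0, 0, 0, 1, 0, 0, -2.3, 0, 0, 0, 1, 0, 0, -1.3, 0, 0, 0, 1, 0, 0, -0.6, 0, 0, 0, 1, 0, 0, -0.3, 0, 0, 0, 1, 0, 0, -0.2, 0, 0, 0, 1, 0, 0, -0.1, 0, 0, 0, 1, 0, 0, 0, 0, 0, 0, 1, 0, 0, 0, 0, 0, 0, 1])

```text
clock: 24.67
tcp_pos: [0.4933, 0.335, 0.0184]
eef_rot: [0.995, 0.097, 0.001, -0.0]
ft_force: [0.8, 0.0, -3.8]
opening: 0.569
gripper_force: 25.0
```

>>> step_arm(plan=[0, 0, -0.1, 0, 0, 0, 1, 0, 0, -0.1, 0, 0, 0, 1, 0, 0, -0.1, 0, 0, 0, 1, 0, 0, 0, 0, 0, 0, 1, 0, 0, 0, 0, 0, 0, 1])

```text
clock: 25.08
tcp_pos: [0.4931, 0.335, 0.0158]
eef_rot: [0.995, 0.097, 0.001, -0.0]
ft_force: [-1.5, -0.8, 5.8]
opening: 0.573
gripper_force: 25.0
```

Touching. I'll release, lift and back off to check.

>>> step_arm(plan=[0, 0, 0, 0, 0, 0, 0, 0, 0, 0, 0, 0, 0, 0, 0, 0, 0, 0, 0, 0, 0, 0, 0, 0, 0, 0, 0, 0, 0, 0, 0, 0, 0, 0, 0, 0, 0, 1, 0, 0, 0, 0, 0, 0, 2.5, 0, 0, 0, 0, 0, 0, 3, 0, 0, 0, 0, 0, 0, 3, 0, 0, 0, 0, 0, 0, 3, 0, 0, 0, 0, -0.2, -2.9, 0, 0, 0, 0, 0, -0.2, -2.9, 0, 0, 0, 0, 0, -0.2, -2.9, 0, 0, 0, 0, 0, -0.2, -2.9, 0, 0, 0, 0, 0, -0.2, -2.9, 0, 0, 0, 0, 0, -0.2, -2.9, 0, 0, 0, 0, 0, -0.2, -2.9, 0, 0, 0, 0, 0, -0.2, -2.9, 0, 0, 0, 0, 0, -0.2, -2.9, 0, 0, 0, 0, 0, -0.2, -2.9, 0, 0, 0, 0, 0])

```text
clock: 26.75
tcp_pos: [0.4726, 0.0434, 0.1403]
eef_rot: [0.995, 0.097, 0.001, 0.0]
ft_force: [-0.4, -0.9, 0.3]
opening: 0.998
gripper_force: 0.0
```

>>> step_arm(plan=[0, -2.9, 0, 0, 0, 0, 0, 0, -2.9, 0, 0, 0, 0, 0, 0, -2.9, 0, 0, 0, 0, 0, 0, -2.9, 0, 0, 0, 0, 0, 0, -2.9, 0, 0, 0, 0, 0, 0, -2.9, 0, 0, 0, 0, 0, 0, -2.9, 0, 0, 0, 0, 0, 0, -2.9, 0, 0, 0, 0, 0, 0, -2.9, 0, 0, 0, 0, 0, 0, -2.9, 0, 0, 0, 0, 0, 0, -2.9, 0, 0, 0, 0, 0, 0, 0, 0, 0, 0, 0, 0, 0, 0, 0, 0, 0, 0, 0])

```text
clock: 27.83
tcp_pos: [0.4727, -0.2754, 0.1399]
eef_rot: [0.995, 0.096, 0.0, 0.0]
ft_force: [0.3, 0.6, 0.3]
opening: 0.999
gripper_force: 0.0
```

Run:
```python
from plant import arm
import pickle;from h import *
c=arm.capture("top");cv2.imwrite("pics/top4.png",c["image"])
print("meters",measure(c,dict(g=(235,173),b=(357,201),o=(125,208)),.04,.056))
print(measure(c,dict(jar=(422,198),tin=(180,143),sink=(289,284)),.003,.08))
```

```text
meters {'g': (array([621.9, 136.8, 105.3,  52.2,   2.9]), np.int64(1157), np.float64(0.0502)), 'b': (array([ 612.1, -127.6,  105. ,   51.9,  164.6]), np.int64(1207), np.float64(0.05)), 'o': (array([493.3, 335.7, 105.1,  51.9,  11.3]), np.int64(1268), np.float64(0.0504))}
{'jar': (array([ 666.3, -268.1,   62. ,   40.6,  164.8]), np.int64(454), np.float64(0.0497)), 'tin': (array([668.2, 271.3,  50.3,  50.3, 150. ]), np.int64(454), np.float64(0.0242)), 'sink': (array([422.1, -28.5,  58. ,  46. ,  66.2]), np.int64(555), np.float64(0.0069))}
```

View pics/top4.png

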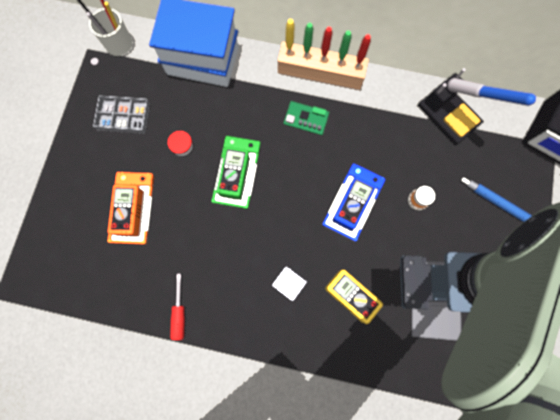

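All three meters are on their own docks with the screens at the heads: orange (124,208), green (235,173), blue (357,200). The jar, tin and heat sink have not moved in the picture.

```bash
python3 -c "
from plant import arm
print(arm.job_done())"
```

```text
the job is handed in; nothing more can be done
None
```

The job is handed in at about 28 s: all three meters lie face up on their own docks, within about 3 mm of the recess centres and with their screens towards the heads, and the jar, tin and heat sink are where they stood.

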